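# Pack the torque tester in its case and fasten it

### The arm

A 6-joint arm with a two-finger parallel gripper is mounted at the origin on a cart in front of the work surface, level with it; the furniture and walls round the work are solid. World frame = base frame: x ahead of the robot, y to its left, z up, the work surface at z = 0. Lengths are in mm, angles in rad, forces in N, time in s.
With the tool pointing down it reaches from about 350 to 875 mm from the base axis. Payload 4.2 kg.
Tool frame: the origin (TCP) lies midway between the tips of the shut fingers; the grasp point (between the pads) lies 19 mm behind it (arm.tcp_to_grasp is the distance from the TCP to the grasp point, in mm); z points along the fingers, y is the line along which they close (so a half turn about z gives the same grasp; the last joint's range is limited). The gripper opens to 85 mm and grips with 20 to 120 N. Pads are 22 mm wide; open, the fingers measure 114 mm over their backs; the gripper's body (76 mm by 85 mm) begins 54 mm behind the grasp point. The pads swing forward as they close: fully open they stand 13 mm farther back than shut.
Start: joints at [-0.951, 0.385, 0.008, 0, -1.194, -0.259], TCP at [220.653, -584.732, 203.612] pointing down, gripper open.
Joint ranges: [-3.14, 3.14], [-1.21, 2.06], [-1.07, 1.41], [-3.16, 2.05], [-2.99, -0.16], [-3.1, 3.1]. Speed limits (rad/s): [2.79, 2.79, 3.14, 3.14, 3.14, 3.14].

### API

Orientations are given as a unit quaternion [x, y, z, w].
In Python, from bench import arm, get_image gives the robot as it stands.
- The arm moves only by the tool drive_tool, never from a script. Its argument "deltas" is a list of rows, each a list of 2 entries, a list of its own where there are three numbers: the shift along the tool's x, y, z in cm, then the turn, a rotation vector about the tool's x, y, z in degrees. In form: [[[x, y, z], [ax, ay, az]], ...]. A call has 1 to 12 rows; each row shifts and turns the commanded pose from where the row before left it, along the tool's axes as they then stand; what a row does not reach is not made up. A row lasts 1/10 s, in which the tool goes at most 50 mm and 8.59 degrees, less where a joint would pass 70% of its speed; a pose out of reach is approached as far as the arm can. A call with a gripper value outside its range is refused whole. "claw" is the finger opening in cm, from 0 to 8.54, set as the call begins (left out, the last holds). The fingers move at their own pace and stop on an object; the grip force is fixed at half the most. Time passes only in rows, so rows that do not move let the fingers close. It gives the time, the measured TCP pose, the force, the opening and the grip force at its end, in the units of the state.
- arm.read_state(): the state, without advancing time (a new reading comes with each control period).
- get_image(name): name is "side" or "top"; returns a dict with "img" (384x512x3 uint8, red, green, blue), "fx", "fy", "cx", "cy" (pixels), "D" ([k1, k2, p1, p2, k3] as OpenCV has them; the pictures are not rectified), "eye" and "orientation" of the camera in the world. Camera axes: x right, y down, z forward; pixel columns grow to the right and rows downward; lengths in mm; the calibration is good to about 2 mm. A picture is of the moment at which its call begins. There is no depth.
- arm.job_done(): hands the job in; it is judged then, once.
The state is a dict: "clock": time; "joints": joint angles; "joint_vel": joint speeds; "joint_efforts": joint torques, N m; "position": TCP position; "ee_rot": TCP orientation; "contact_force": force on the tool from outside, world axes, zero at the start; "wrist_torque": the same for the moment, N m; "gripper_width": finger opening in mm; "grasp_force": force on a finger pad.
Only numpy, scipy, OpenCV 4.12 (cv2) and the standard library are available. Lean on these libraries where they do the work, as an engineer would, in place of code of your own. Each camera call takes 0.05 s, during which the arm holds its last target. There are 200 camera calls.

### The job

The torque tester is going out for calibration: lay it gently into the cutout of the foam in its open case, let go of it, then close the case's lid without slamming it, and last swing the clasp on the lid's front down flat against the case. Leave the screwdriver, the tape and the oil bottle where they are.

Things in the scene. Friction and masses are not known exactly. Their poses are not given: they have to be found in the camera images.
- torque_tester: Torque tester: dark box-shaped instrument, 105 mm along its x, 62 mm along its y, body 42 mm high, with a round metal socket on top up to 50 mm; 0.6 to 0.9 kg. Origin: centre of its underside, z up. Grasp it across the 62 mm side and near its top, since its lower 18 mm go into the foam. It may lie in the cutout either way round.
- case: Dark grey instrument case, fixed on the bench; origin: centre of its underside, x to its hinge side, y to its left, seen from its front. Base 136 (x) by 94 mm (y), walls 4 mm, rim 28 mm high, filled with black foam up to 26 mm, with one cutout (nest). Closed it is 70 mm high (ribs 72 mm).
- nest (a point): Centre of the bottom of the empty cutout, in the middle of the case, 8 mm above its underside; axes as the case. The cutout is 112 (x) by 69 mm (y), 18 mm deep from the foam's top, with upright walls.
- lid (a joint): Lid angle in rad: 0 closed, about 1.6 upright, 1.85 fully open. Stiff friction hinge (about 0.25 N m): it stays where it is left and must be pushed all the way.
- lid_hinge (a point): Middle of the lid's hinge axis, 71.5 mm behind the case's middle and 28 mm above its underside. The lid turns about the case's y axis.
- lid_edge (a point): Middle of the lid's outer front top edge: with the lid closed 68 mm in front of the case's middle and 70 mm above its underside; 146 mm from the hinge axis. The lid is a hollow tray, 136 x 94 mm, 42 mm deep: open, it stands about 170 mm high, outer face to the rear, the clasp sticking out of the middle of its upper edge.
- clasp (a joint): Clasp angle in rad, relative to the lid: 0 flat against the front of the closed case (fastened), about 1.6 sticking straight out of the front of the closed lid, 2.1 fully open. Light friction: it stays where it is left.
- clasp_hinge (a point): Middle of the clasp's hinge axis, on the lid's front; with the lid closed 72 mm in front of the case's middle and 50 mm above its underside, axis along the case's y. The clasp is a black plastic flap, 34 mm wide (y), 36 mm long and 4 mm thick.
- clasp_tip (a point): Middle of the clasp's free end, on its outer face, 36 mm from its hinge axis; fastened it points down, 14 mm above the case's underside.
- screwdriver: Bystander: hand screwdriver with a yellow handle, 175 mm long, lying on the card sheet. Origin: middle of its underside, its y along the tool.
- tape_masking: Bystander: roll of masking tape, 98 mm across, 25 mm high, lying flat on the card sheet. Origin: centre of its underside.
- oil_bottle: Bystander: white oil squeeze bottle with a red spout, 44 mm wide, 146 mm high, standing on the card sheet. Origin: centre of its underside.

How it is judged (in metres and radians):
On the way, in this order (a step that is already met when the one before it is completed fails the run):
1. the tester lies in the foam cutout, released, the lid still open (horizontal distance between torque_tester and nest below 0.009 m and z of torque_tester in the frame of nest below 0.004 m and angle between the x axis of torque_tester and the x axis of case, either way round below 0.12 rad and angle between torque_tester's own z axis and vertical below 0.06 rad and contact force between the fingers and torque_tester below 0.5 N and value of joint lid above 1 rad), for 0.2 s.
2. the lid is closed over the tester (horizontal distance between torque_tester and nest below 0.009 m and z of torque_tester in the frame of nest below 0.004 m and angle between the x axis of torque_tester and the x axis of case, either way round below 0.12 rad and angle between torque_tester's own z axis and vertical below 0.06 rad and value of joint lid below 0.04 rad), for 0.1 s.
3. the clasp is down (value of joint lid below 0.04 rad and value of joint clasp below 0.12 rad), for 0.2 s.
At the end, for the whole second after the job is handed in: The tester lies at rest in its foam cutout (within 9 mm of the cutout's centre, on its bottom to 4 mm, squared with the case to 0.12 rad, level to 0.06 rad), the lid is closed (angle under 0.04 rad) and the clasp is down (angle under 0.12 rad) (all of step 3 and horizontal distance between torque_tester and nest below 0.009 m and z of torque_tester in the frame of nest below 0.004 m and angle between the x axis of torque_tester and the x axis of case, either way round below 0.12 rad and angle between torque_tester's own z axis and vertical below 0.06 rad and linear speed of torque_tester below 0.02 m/s); the robot touches nothing.
It fails at once if the lid is slammed (closes faster than 4 rad/s) (velocity of joint lid below -4 rad/s).
It fails at once if the tester is dropped or rammed into the case (over 70 N) (contact force between torque_tester and case above 70 N).
It fails at once if a bystander is moved by more than 20 mm or knocked over (distance of any of screwdriver, tape_masking, oil_bottle from where it was at the start of the episode above 0.02 m or angle between oil_bottle's own z axis and vertical above 0.3 rad).
It also fails if it takes over 61 s, if anything falls off the work surface, if the arm or the gripper's body presses on something with over 40 N, if the wrist force passes 120 N, or if a joint passes its speed limit or range.

## Working session

There is one attempt and no reset: what is moved stays moved. The work goes in short steps, Python scripts to look and compute and a tool call to move; the robot and the scene stay as the last step left them, time stands still between calls to the robot, and variables do not carry over. Pictures are saved under pics/ and viewed, at most 10 in all, crops included, and the job is handed in when it is done.

Besides the shell and the picture viewer there is one more tool, called after "Emit:" as a command line: name --argument value ..., lists and objects as JSON in quotes. drive_tool: Moves the arm, as the interface text tells. Its arguments: {"type":"object","properties":{"deltas":{"type":"array"},"claw":{"type":"number"}},"required":["deltas"]}

```bash
ls; mkdir -p pics
cat > h.py <<'E'
import numpy as np, cv2
from scipy.spatial.transform import Rotation as R
from bench import arm, get_image
def snap(n,f):
    d=get_image(n); cv2.imwrite('pics/'+f,d['img'][:,:,::-1]); np.save('pics/'+n+'.npy',d,allow_pickle=True); return d
def load(n): return np.load('pics/'+n+'.npy',allow_pickle=True).item()
def K(d): return np.array([[d['fx'],0,d['cx']],[0,d['fy'],d['cy']],[0,0,1.]])
def ray(d,px):
    u=cv2.undistortPoints(np.array(px,float).reshape(-1,1,2),K(d),np.array(d['D'],float)).reshape(-1,2)
    return np.array(d['eye'],float), R.from_quat(d['orientation']).apply(np.c_[u,np.ones(len(u))])
def onz(d,px,z):
    e,v=ray(d,px); return e+v*((z-e[2])/v[:,2])[:,None]
def proj(d,P):
    Rt=R.from_quat(d['orientation']).inv(); c=Rt.apply(np.atleast_2d(P)-np.array(d['eye']))
    return cv2.projectPoints(c,np.zeros(3),np.zeros(3),K(d),np.array(d['D'],float))[0].reshape(-1,2)
E
python3 - <<'E'
from h import *
for n in('top','side'):
    d=snap(n,n+'0.png'); print(n,d['eye'],d['orientation'],d['fx'],d['D'])
s=arm.read_state(); print(s)
E
```

```text
pics
top [ 450.72760645 -328.98606234  943.16724129] [-0.69634906  0.71510989 -0.03779022  0.04783019] 358.62001533960165 [-0.01880424  0.          0.          0.          0.        ]
side [1057.80749677 -813.69921485  637.30733857] [ 0.83051291  0.33784675 -0.15817554 -0.41362831] 484.5829735692205 [-0.18033418  0.          0.          0.          0.        ]
{'clock': 0.1, 'joints': array([-9.51423040e-01,  3.85514796e-01,  6.73826200e-03, -4.09923004e-04,
       -1.19401227e+00, -2.58598335e-01]), 'joint_vel': array([ 0.00076681, -0.00124719,  0.00418268,  0.00267106, -0.00033754,
       -0.00028571]), 'joint_efforts': array([-5.08211269e-04, -3.93319273e+01,  1.88928580e+01,  4.19790164e+00,
       -2.58583525e-03,  4.83970283e-06]), 'position': array([ 220.42021252, -584.21507952,  202.60406451]), 'ee_rot': array([-1.79336307e-01,  9.83787304e-01,  9.82748058e-04, -2.50977297e-04]), 'contact_force': array([-0.03169806, -0.31167108, -0.22069704]), 'wrist_torque': array([-0.00280699, -0.0627254 ,  0.01000437]), 'grasp_force': 0.0, 'gripper_width': 85.35195699974763}
```

View pics/top0.png

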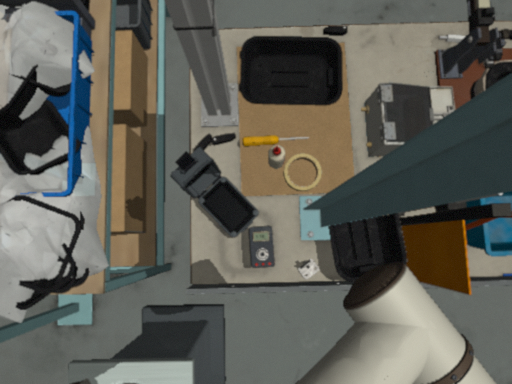

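View pics/side0.png

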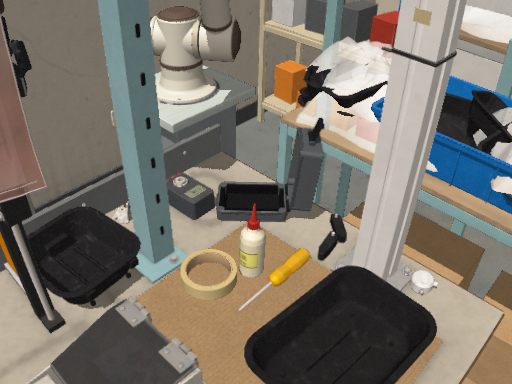

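The top view shows the tester at about (258,247), the open case base at about (230,207) with its lid toward (195,172), and the clasp at (183,157). The bottle is at (277,157), the tape at (302,172) and the screwdriver at (270,141). The side view shows the tester at (188,195), the case base at (252,200), the lid at (303,170) and the clasp at (316,130). Next I'll zoom in on both.

Run:
```python
from h import *
t=load('top')['img'][140:280,160:290]; s=load('side')['img'][110:250,150:360]
f=lambda a,k:cv2.resize(a,None,fx=k,fy=k,interpolation=cv2.INTER_CUBIC)[:,:,::-1]
g=lambda a:(255*(a/255.)**0.6).astype('uint8')
cv2.imwrite('pics/tz.png',g(f(t,4)))
cv2.imwrite('pics/sz.png',g(f(s,3.8)))
```

```text
(no output)
```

View pics/tz.png

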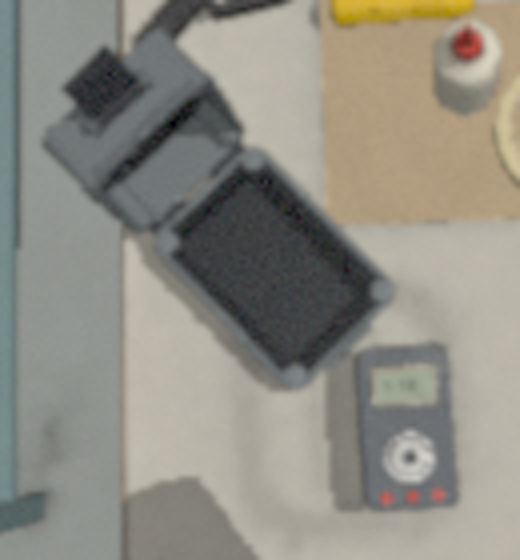

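View pics/sz.png

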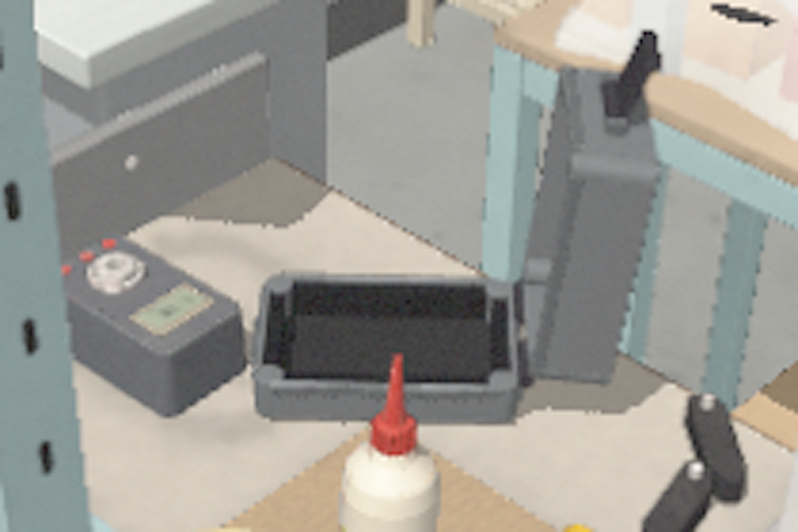

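Run:
```python
from h import *
d=load('top'); im=d['img'].astype(int)
for p in[(230,207),(215,200),(240,220),(225,183),(252,258),(258,246),(264,232),(246,250),(220,230),(280,220),(245,199)]: print(p,im[p[1],p[0]])
k=4
big=cv2.resize(d['img'][140:280,160:290],None,fx=k,fy=k,interpolation=cv2.INTER_CUBIC).astype(int)
full=lambda q:(np.array(q,float)+.5)/k-.5+[160,140]
def comp(m,seed):
    n,l=cv2.connectedComponents(m.astype('uint8'),connectivity=4); c=(l==l[seed[1],seed[0]]).astype('uint8')
    c=cv2.morphologyEx(c,cv2.MORPH_OPEN,np.ones((9,9)))
    cs=max(cv2.findContours(c,0,2)[0],key=cv2.contourArea); return cs.reshape(-1,2)
def rect(c,z):
    P=onz(d,full(c),z)[:,:2].astype(np.float32); r=cv2.minAreaRect(P); return r
g=big.max(2)
for th in(38,45,52,60):
    print('foam',th,rect(comp(g<th,(280,270)),27))
b=big[:,:,2]-big[:,:,0]
for th in(2,5,8):
  try:print('tester',th,rect(comp((b>th)&(g<130),(400,425)),42))
  except Exception as e: print(e)
```

```text
(230, 207) [25 27 26]
(215, 200) [21 25 24]
(240, 220) [29 31 31]
(225, 183) [18 17 19]
(252, 258) [58 59 64]
(258, 246) [64 68 69]
(264, 232) [123 123 104]
(246, 250) [83 82 73]
(220, 230) [78 75 68]
(280, 220) [148 143 127]
(245, 199) [54 57 58]
foam 38 ((536.8106689453125, -260.9617004394531), (126.41311645507812, 85.04025268554688), 42.487857818603516)
foam 45 ((536.845458984375, -260.8336486816406), (128.18368530273438, 86.3817367553711), 42.66059494018555)
foam 52 ((537.0753173828125, -260.7357177734375), (130.4794921875, 87.93978118896484), 42.726593017578125)
foam 60 ((556.4258422851562, -239.02093505859375), (191.38314819335938, 108.27092742919922), 40.5400505065918)
tester 2 ((418.3385009765625, -342.7410583496094), (56.2454948425293, 54.94978332519531), 1.4429075717926025)
tester 5 ((530.6260375976562, -255.98175048828125), (323.67144775390625, 355.89892578125), 88.15440368652344)
tester 8 ((530.626953125, -255.93743896484375), (324.3737487792969, 355.34075927734375), 88.25328826904297)
```

Run:
```python
from h import *
d=load('top'); k=4
sub=cv2.medianBlur(d['img'][215:275,235:280],3)
big=cv2.resize(sub,None,fx=k,fy=k,interpolation=cv2.INTER_LINEAR).astype(int)
b=big[:,:,2]-big[:,:,0]
for th in(-6,-4,-2):
    m=((b>th)&(big.max(2)<110)).astype('uint8'); m=cv2.morphologyEx(m,cv2.MORPH_OPEN,np.ones((7,7)))
    c=max(cv2.findContours(m,0,2)[0],key=cv2.contourArea).reshape(-1,2)
    P=onz(d,(c+.5)/k-.5+[235,215],42)[:,:2].astype(np.float32); print(th,cv2.minAreaRect(P))
q=np.array([[360,348],[445,343],[458,500],[365,508]])/4.+[160,140]-.4
print(onz(d,q,42)[:,:2].round(1))
s=load('side'); q=np.array([[65,290],[120,237],[243,308],[168,352]])/3.8+[150,110]-.4
print('side',onz(s,q,42)[:,:2].round(1))
q=np.array([[262,280],[515,280],[520,380],[255,375]])/3.8+[150,110]-.4
print('case side',onz(s,q,28)[:,:2].round(1))
a=np.deg2rad(42.6);X=np.array([np.cos(a),np.sin(a)]);Y=np.array([-X[1],X[0]]);C=np.array([537,-260.8])
print([ (C+i*68*X+j*47*Y).round(1) for i,j in((-1,1),(1,1),(1,-1),(-1,-1))])
# lid angle: edge corners in both views
H=C+71.5*X
for n in(1.55,1.6,1.7,1.8):
    e=np.deg2rad(0)
    # closed edge rel hinge: (-139.5, 42); opening rotates it up/back
    v=np.array([-139.5,42]); 
    x=v[0]*np.cos(n)+v[1]*np.sin(n); z=-v[0]*np.sin(n)+v[1]*np.cos(n)
    P=np.array([[*(H+X*x+j*47*Y),28+z] for j in(-1,1)])
    print(n,x.round(),(28+z).round(),((proj(d,P)-[160,140]+.4)*4).round(),((proj(s,P)-[150,110]+.4)*3.8).round())
print('X',X,'H',H)
```

```text
-6 ((433.7403869628906, -341.83111572265625), (98.60677337646484, 59.66001892089844), 2.542172908782959)
-4 ((434.08404541015625, -341.8355407714844), (96.90974426269531, 58.581275939941406), 2.3629891872406006)
-2 ((434.10333251953125, -341.8712158203125), (96.10783386230469, 57.815433502197266), 1.7505345344543457)
[[ 482.6 -315.2]
 [ 484.3 -368.5]
 [ 387.3 -373.4]
 [ 383.8 -315.8]]
side [[ 399.5 -364.6]
 [ 382.7 -312.6]
 [ 478.4 -307.7]
 [ 478.4 -359.7]]
case side [[ 453.7 -271.3]
 [ 552.2 -172.5]
 [ 610.2 -235.9]
 [ 510.7 -329.5]]
[array([ 455.1, -272.2]), array([ 555.2, -180.2]), array([ 618.9, -249.4]), array([ 518.8, -341.4])]
1.55 39.0 168.0 [[178.  41.]
 [ 53. 158.]] [[625. 172.]
 [610.  69.]]
1.6 46.0 166.0 [[170.  33.]
 [ 46. 150.]] [[639. 176.]
 [623.  73.]]
1.7 60.0 161.0 [[155.  19.]
 [ 32. 134.]] [[667. 186.]
 [649.  83.]]
1.8 73.0 154.0 [[141.   6.]
 [ 19. 120.]] [[693. 199.]
 [673.  95.]]
X [0.73609709 0.67687597] H [ 589.63094173 -212.40336817]
```

Run:
```python
from h import *
d=load('top');s=load('side')
print('teal plate top',onz(d,[(300,197),(328,197),(328,240),(302,240)],5).round())
print('teal side post bottom L/R edges',onz(s,[(143,268),(182,256),(155,280)],5).round())
print('silver top plate',onz(d,[(200,125),(238,125),(236,84)],5).round())
print('silver side',onz(s,[(355,262),(395,275),(405,280)],5).round())
print('bottle,tape,bench edge',onz(d,[(277,162),(302,172),(190,285),(190,200)],0).round())
p=np.array([220.4,-584.2]); import math
print(math.degrees(math.atan2(p[1],p[0])),np.hypot(*p))
```

```text
teal plate top [[ 558. -449.    5.]
 [ 556. -523.    5.]
 [ 444. -517.    5.]
 [ 446. -450.    5.]]
teal side post bottom L/R edges [[ 519. -517.    5.]
 [ 545. -448.    5.]
 [ 556. -519.    5.]]
silver top plate [[ 762. -187.    5.]
 [ 758. -290.    5.]
 [ 875. -287.    5.]]
silver side [[ 779. -239.    5.]
 [ 850. -215.    5.]
 [ 870. -213.    5.]]
bottle,tape,bench edge [[ 654. -392.    0.]
 [ 625. -458.    0.]
 [ 338. -157.    0.]
 [ 559. -158.    0.]]
-69.33011087556716 624.3923446039357
```

Emit:
drive_tool --deltas '[[[-2.15,1.94,0],[0,0,0]],[[-2.15,1.94,0],[0,0,0]],[[-2.15,1.94,0],[0,0,0]],[[-2.15,1.94,0],[0,0,0]],[[-2.15,1.94,0],[0,0,0]],[[-2.15,1.94,0],[0,0,0]],[[0,0,0],[0,0,6.2]],[[0,0,0],[0,0,6.2]],[[0,0,0],[0,0,6.2]],[[-2,1.2,0],[0,0,0]],[[-3,1.8,0],[0,0,0]],[[0,0,0],[0,0,0]]]' --claw 8.54

```text
clock: 1.3
position: [351.2, -397.2, 203.2]
ee_rot: [-0.02, 1.0, 0.0, 0.0]
contact_force: [-0.1, -0.6, -0.3]
gripper_width: 85.7
grasp_force: 0.0
```

Emit:
drive_tool --deltas '[[[-2.1,1.3,0],[0,0,0]],[[-2.1,1.3,0.5],[0,0,0]],[[-2.1,1.3,2],[0,0,0]],[[-2.19,1.31,3],[0,0,0]],[[0,0,3],[0,0,0]],[[0,0,1],[0,0,0]],[[0,0,0],[0,0,0]],[[0,0,0],[0,0,0]]]'

```text
clock: 2.1
position: [432.4, -344.2, 109.7]
ee_rot: [-0.018, 1.0, -0.001, 0.001]
contact_force: [0.3, -0.2, -0.8]
gripper_width: 85.7
grasp_force: 0.0
```

Run:
```python
from h import *
s=arm.read_state(); print(s['position'],R.from_quat(s['ee_rot']).as_matrix().round(3),s['joints'])
a=snap('top','t1.png')['img'][140:290,150:350]; b=snap('side','s1.png')['img'][60:260,100:300]
f=lambda a:cv2.resize(a,(400,400),interpolation=cv2.INTER_CUBIC)[:,:,::-1]
cv2.imwrite('pics/c1.png',np.hstack([cv2.resize(a,(400,300))[:,:,::-1],cv2.resize(b,(400,300))[:,:,::-1]]))
```

```text
[ 432.39963939 -344.23753114  109.7213109 ] [[-0.999 -0.036  0.001]
 [-0.036  0.999 -0.001]
 [-0.001 -0.001 -1.   ]] [-3.78671177e-01  3.49517642e-01 -3.03625500e-01  7.69117032e-04
 -9.16052101e-01 -1.15678091e+00]
```

View pics/c1.png

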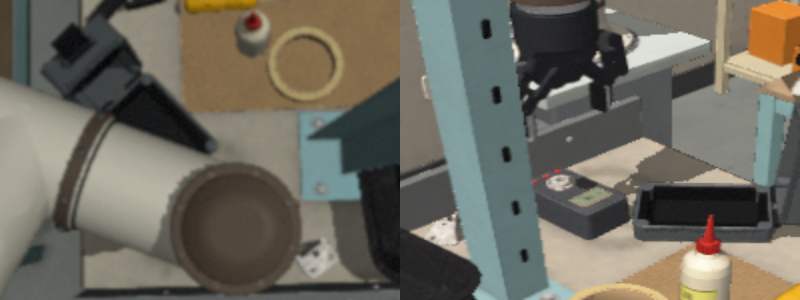

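Left half: the forearm hides the tester from above, and the wrist is centred over it. Right half (side view): the open fingers hang at about (565,95) over the tester at (580,200), clear of the post. I'll go down now.

Emit:
drive_tool --deltas '[[[-0.17,0.23,1],[0,0,0]],[[0,0,2],[0,0,0]],[[0,0,2],[0,0,0]],[[0,0,1.5],[0,0,0]],[[0,0,1.2],[0,0,0]],[[0,0,0.8],[0,0,0]],[[0,0,0.6],[0,0,0]],[[0,0,0],[0,0,0]],[[0,0,0],[0,0,0]],[[0,0,0],[0,0,0]]]'

```text
clock: 3.2
position: [434.2, -341.3, 18.3]
ee_rot: [-0.018, 1.0, -0.0, 0.001]
contact_force: [0.0, 0.3, -0.4]
gripper_width: 85.4
grasp_force: 0.0
```

Emit:
drive_tool --deltas '[[[0,0,0],[0,0,0]],[[0,0,0],[0,0,0]],[[0,0,0],[0,0,0]],[[0,0,0],[0,0,0]],[[0,0,0],[0,0,0]],[[0,0,0],[0,0,0]],[[0,0,0],[0,0,0]],[[0,0,0],[0,0,0]],[[0,0,0],[0,0,0]],[[0,0,0],[0,0,0]],[[0,0,0],[0,0,0]],[[0,0,0],[0,0,0]]]' --claw 5

```text
clock: 4.4
position: [433.7, -341.0, 17.6]
ee_rot: [-0.018, 1.0, -0.0, 0.0]
contact_force: [0.8, -0.3, -0.0]
gripper_width: 50.3
grasp_force: 0.0
```

Run:
```python
from h import *
b=snap('side','s2.png')['img'][100:260,120:300]
cv2.imwrite('pics/c2.png',cv2.resize(b,(675,600),interpolation=cv2.INTER_CUBIC)[:,:,::-1])
```

```text
(no output)
```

View pics/c2.png

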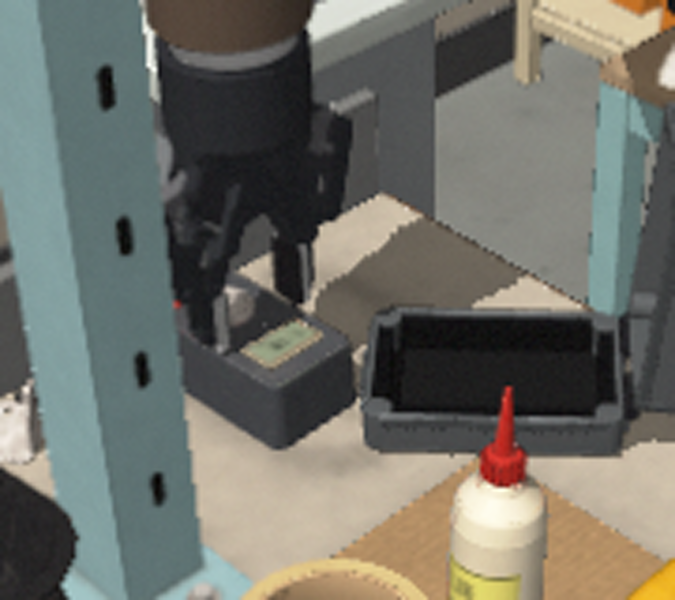

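Run:
```python
from h import *
s=load('side')
for z in(18,25,30,37,42,50,60):
    P=[[433.7+.9,-341-25,z],[433.7-.9,-341+25,z]]; print(z,((proj(s,P)-[120,100])*3.75).round().tolist())
P=[[434+i*52.5,-341+j*31,42] for i,j in((1,1),(1,-1),(-1,-1),(-1,1))]; print(((proj(s,P)-[120,100])*3.75).round().tolist())
q=np.array([[355,347],[278,395],[175,322]])/3.75+[120,100]; print(onz(s,q,42).round(1)); q[:,1]=(np.array([407,450,0])/3.75+100);print(onz(s,q[:2],0).round(1))
```

```text
18 [[217.0, 387.0], [285.0, 345.0]]
25 [[216.0, 377.0], [285.0, 335.0]]
30 [[216.0, 369.0], [284.0, 328.0]]
37 [[215.0, 359.0], [284.0, 318.0]]
42 [[214.0, 352.0], [283.0, 310.0]]
50 [[213.0, 340.0], [282.0, 298.0]]
60 [[211.0, 325.0], [281.0, 284.0]]
[[358.0, 348.0], [269.0, 401.0], [144.0, 314.0], [232.0, 267.0]]
[[ 484.5 -310.2   42. ]
 [ 486.  -365.5   42. ]
 [ 399.3 -364.5   42. ]]
[[ 483.2 -310.8    0. ]
 [ 480.5 -363.9    0. ]]
```

The left fingertip at (222,345) sits over the tester's top face and the right one at (303,295) just beyond its far edge. The tips are about 25 mm higher than the TCP reading suggests, so they closed above the body. I'll reopen and go lower.

Emit:
drive_tool --deltas '[[[0,0,0],[0,0,0]],[[0,0,0],[0,0,0]],[[0,0,0],[0,0,0]],[[0,0,0],[0,0,0]],[[0,0,0],[0,0,0]],[[0,0,0],[0,0,0]],[[0,0,0.3],[0,0,0]],[[0,0,0.3],[0,0,0]],[[0,0,0.3],[0,0,0]],[[0,0,0.3],[0,0,0]],[[0,0,0],[0,0,0]]]' --claw 8.54

```text
clock: 5.55
position: [433.3, -340.8, 5.0]
ee_rot: [-0.018, 1.0, 0.0, -0.001]
contact_force: [-1.4, -0.1, 0.5]
gripper_width: 85.0
grasp_force: 0.0
```

Run:
```python
from h import *
b=snap('side','s2.png')['img'][120:240,130:250]
cv2.imwrite('pics/c3.png',cv2.resize(b,(600,600),interpolation=cv2.INTER_CUBIC)[:,:,::-1])
```

```text
(no output)
```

View pics/c3.png

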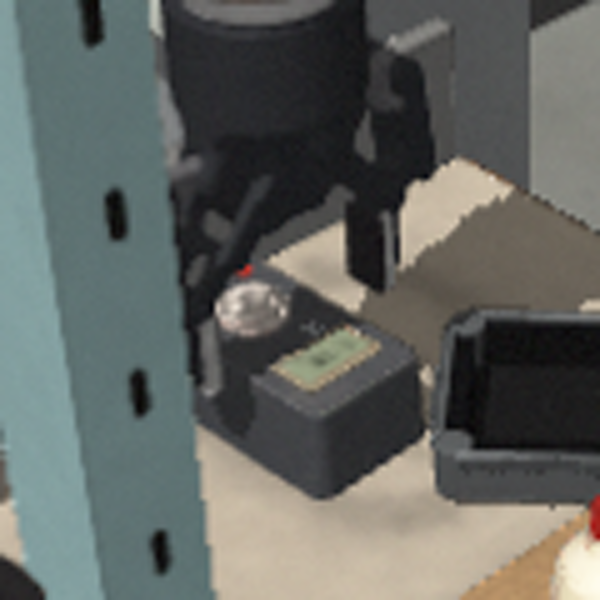

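Run:
```python
from h import *
s=load('side'); from scipy.optimize import least_squares
q=np.array([[212,392],[385,290]])/5+[130,120]
e,v=ray(s,q)
for y,i in((-384,0),(-298,1),(-391,0),(-291,1)):
    print(y,(e+v[i]*(y-e[1])/v[i,1]).round(1))
for x in(433,440): print(x,[(e+v[i]*(x-e[0])/v[i,0]).round(1) for i in(0,1)])
```

```text
-384 [ 442.6 -384.    45. ]
-298 [ 448.7 -298.    53. ]
-391 [ 452.6 -391.    54.6]
-291 [ 440.5 -291.    45. ]
433 [array([ 433. , -377.3,   35.7]), array([ 433. , -284.7,   37.9])]
440 [array([ 440. , -382.2,   42.4]), array([ 440. , -290.6,   44.6])]
```

In the side crop the open fingertips, at about (212,392) and (385,290), straddle the tester at z ≈ 40–46 mm. I'll lower further and close.

Emit:
drive_tool --deltas '[[[-0.05,0,0.3],[0,0,0]],[[0,0,0.3],[0,0,0]],[[0,0,0.3],[0,0,0]],[[0,0,0.2],[0,0,0]],[[0,0,0],[0,0,0]],[[0,0,0],[0,0,0]]]'

```text
clock: 6.2
position: [434.2, -341.0, -5.4]
ee_rot: [-0.018, 1.0, -0.0, -0.0]
contact_force: [-0.4, -0.2, 0.3]
gripper_width: 85.2
grasp_force: 0.0
```

Emit:
drive_tool --deltas '[[[0,0,0],[0,0,0]],[[0,0,0],[0,0,0]],[[0,0,0],[0,0,0]],[[0,0,0],[0,0,0]],[[0,0,0],[0,0,0]],[[0,0,0],[0,0,0]],[[0,0,0],[0,0,0]],[[0,0,0],[0,0,0]]]' --claw 5

```text
clock: 7.0
position: [434.7, -342.3, -4.2]
ee_rot: [-0.019, 1.0, -0.001, 0.001]
contact_force: [-3.0, -4.5, 5.6]
gripper_width: 60.6
grasp_force: 68.7
```

Emit:
drive_tool --deltas '[[[0,0,-0.3],[0,0,0]],[[0,0,-0.7],[0,0,0]],[[0,0,-1.0],[0,0,0]],[[0,0,-1.5],[0,0,0]],[[0,0,-2],[0,0,0]],[[0,0,-2],[0,0,0]],[[0,0,-1.5],[0,0,0]],[[0,0,-0.5],[0,0,0]],[[0,0,0],[0,0,0]],[[0,0,0],[0,0,0]]]'

```text
clock: 8.0
position: [433.4, -340.2, 88.6]
ee_rot: [-0.018, 1.0, 0.001, -0.001]
contact_force: [0.5, 0.5, -8.0]
gripper_width: 60.5
grasp_force: 67.4
```

Run:
```python
from h import *
s=arm.read_state(); print(s['position'],s['ee_rot'],s['contact_force'],s['grasp_force'])
b=snap('side','s3.png')['img'][80:240,130:290]
cv2.imwrite('pics/c4.png',cv2.resize(b,(600,600),interpolation=cv2.INTER_CUBIC)[:,:,::-1])
```

```text
[ 433.42490711 -340.24263872   88.62127475] [-1.79246579e-02  9.99838713e-01  7.48266563e-04 -8.33335623e-04] [ 0.46276553  0.54990355 -7.96434266] 67.44036912918091
```

View pics/c4.png

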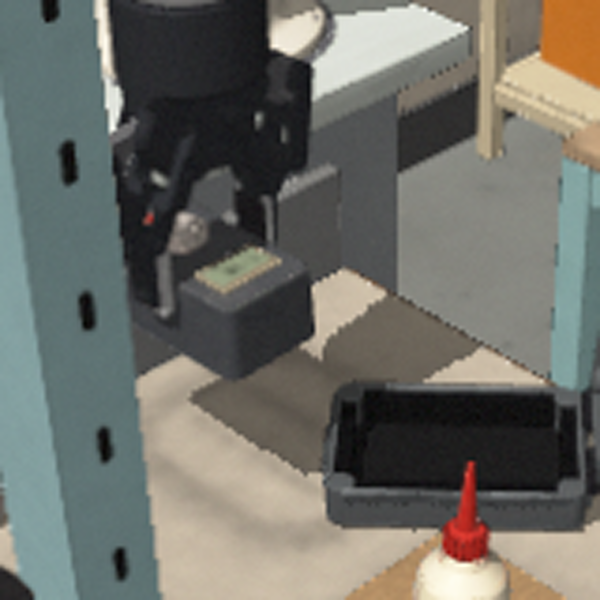

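The tester is lifted and level: grip at (165,290), front corners of its top face at about (237,318) and (313,266).

Run:
```python
from h import *
s=load('side')
q=np.array([[237,320],[313,266]])/3.75+[130,80]
print(onz(s,q,135).round(1))
q=np.array([[235,379],[315,332]])/3.75+[130,80]
print(onz(s,q,93).round(1))
# same measurement in undisturbed s0 picture via ground: corners from sz (z=42,0)
q=np.array([[243,308],[168,352]])/3.8+[150,110]; print(onz(s,q,42).round(1))
q=np.array([[245,372],[170,416]])/3.8+[150,110]; print(onz(s,q,0).round(1))
```

```text
[[ 487.6 -362.2  135. ]
 [ 478.4 -303.9  135. ]]
[[ 478.6 -358.9   93. ]
 [ 476.9 -302.9   93. ]]
[[ 480.  -308.    42. ]
 [ 479.9 -360.    42. ]]
[[ 481.4 -309.7    0. ]
 [ 480.1 -362.     0. ]]
```

Emit:
drive_tool --deltas '[[[0,0,0],[0,0,-5]],[[0,0,0],[0,0,-7.2]],[[0,0,0],[0,0,-7.2]],[[0,0,0],[0,0,-7.2]],[[0,0,0],[0,0,-7.2]],[[0,0,0],[0,0,-6.75]],[[0,0,0],[0,0,0]],[[-1.2,-1.7,0],[0,0,0]],[[-2,-2.7,0],[0,0,0]],[[-2,-2.7,0],[0,0,0]],[[-1.0,-1.4,0],[0,0,0]],[[0,0,0],[0,0,0]]]'

```text
clock: 9.25
position: [539.8, -361.8, 88.0]
ee_rot: [-0.363, 0.932, -0.0, 0.0]
contact_force: [-0.7, 0.9, -7.3]
gripper_width: 60.6
grasp_force: 67.8
```

Run:
```python
from h import *
for n in('top','side'):
    d=snap(n,n+'4.png')
s=arm.read_state(); M=R.from_quat(s['ee_rot']).as_matrix(); print(s['position'],M.round(3),s['grasp_force'])
e=np.array([537,-260.8])-s['position'][:2]; print('move xt,yt',M[:2,:2].T@e,'yaw y',np.degrees(np.arctan2(M[1,1],M[0,1])))
a=load('top')['img'][150:290,160:300]; b=load('side')['img'][80:240,200:360]
cv2.imwrite('pics/c5.png',np.hstack([cv2.resize(a,(400,400)),cv2.resize(b,(400,400),interpolation=cv2.INTER_CUBIC)])[:,:,::-1])
```

```text
[ 536.5086501  -360.95524366   87.91587697] [[-0.737 -0.676 -0.003]
 [-0.676  0.737  0.002]
 [ 0.001  0.003 -1.   ]] 67.75718450546265
move xt,yt [-68.03292422  73.50377844] yaw y 132.5050698619884
```

View pics/c5.png

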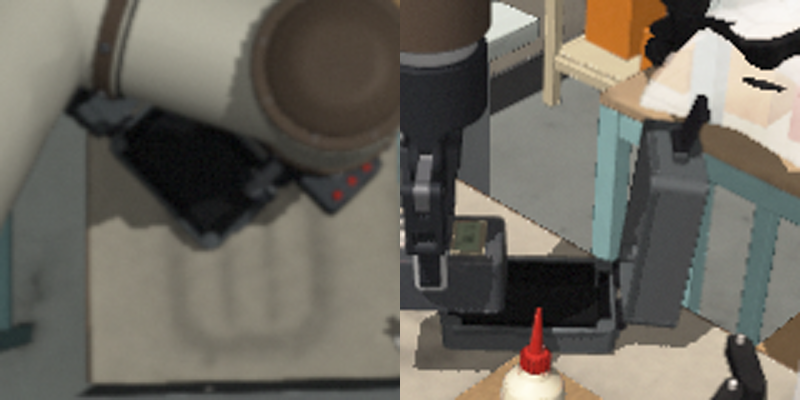

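I got a sign wrong, so the tester is at y = -361, hovering in front and to the right of the case (top crop (340,185)). Nothing is touched. Moving over the cutout now.

Emit:
drive_tool --deltas '[[[-0.6,0.6,0],[0,0,0]],[[-1.2,1.3,0],[0,0,0]],[[-1.6,1.75,0],[0,0,0]],[[-1.6,1.75,0],[0,0,0]],[[-1.2,1.3,0],[0,0,0]],[[-0.6,0.65,0],[0,0,0]],[[0,0,0],[0,0,0]],[[0,0,0],[0,0,0]],[[0,0,0],[0,0,0]],[[0,0,0],[0,0,0]]]'

```text
clock: 10.35
position: [537.6, -262.2, 89.5]
ee_rot: [-0.363, 0.932, -0.0, -0.0]
contact_force: [-0.0, 0.5, -7.5]
gripper_width: 60.7
grasp_force: 67.8
```

Run:
```python
from h import *
d=snap('top','top5.png');sd=snap('side','side5.png')
s=arm.read_state(); M=R.from_quat(s['ee_rot']).as_matrix(); print(s['position'])
e=np.array([537,-260.8])-s['position'][:2]; print('move xt,yt',M[:2,:2].T@e,'yaw y',np.degrees(np.arctan2(M[1,1],M[0,1])))
b=sd['img'][90:230,190:330]
cv2.imwrite('pics/c6.png',cv2.resize(b,(600,600),interpolation=cv2.INTER_CUBIC)[:,:,::-1])
X=np.array([.7361,.6769]);Y=np.array([-.6769,.7361]);c=s['position'][:2]
P=[[*(c+i*52.5*X+j*31*Y),z] for z in(135,93) for i,j in((1,-1),(-1,-1),(1,1),(-1,1))]
print(((proj(sd,P)-[190,90])*600/140).round().tolist())
```

```text
[ 537.51081382 -262.03339629   89.40444165]
move xt,yt [-0.45805699  1.25394614] yaw y 132.56386304652582
[[384.0, 320.0], [138.0, 314.0], [381.0, 242.0], [148.0, 236.0], [380.0, 399.0], [140.0, 393.0], [377.0, 319.0], [149.0, 313.0]]
```

View pics/c6.png

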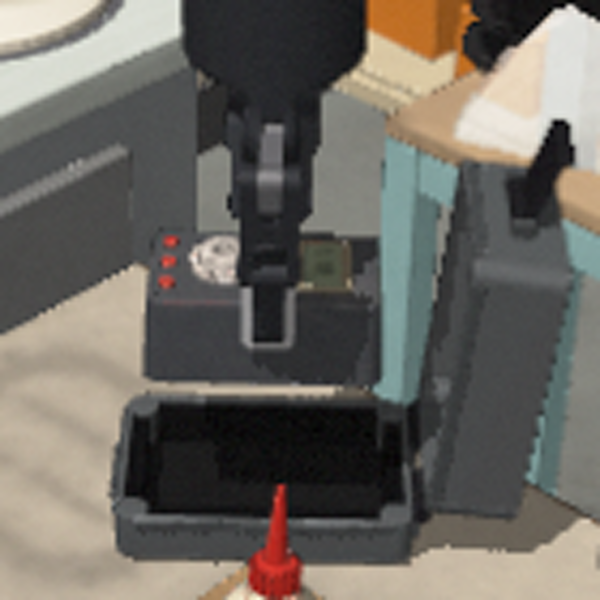

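The tester hangs level over the cutout: its lower edge runs from (145,378) to (383,385), centred over the case rim from (118,505) to (412,515). The side camera shows the same offset for case and tester, so they line up. Descending.

Emit:
drive_tool --deltas '[[[-0.03,0.08,0.5],[0,0,0]],[[0,0,1.2],[0,0,0]],[[0,0,1.5],[0,0,0]],[[0,0,1.3],[0,0,0]],[[0,0,0.7],[0,0,0]],[[0,0,0.4],[0,0,0]],[[0,0,0.3],[0,0,0]],[[0,0,0],[0,0,0]],[[0,0,0],[0,0,0]],[[0,0,0],[0,0,0]]]'

```text
clock: 11.45
position: [537.8, -260.7, 31.2]
ee_rot: [-0.363, 0.932, -0.0, 0.001]
contact_force: [-0.2, 0.1, -7.8]
gripper_width: 60.8
grasp_force: 67.6
```

Emit:
drive_tool --deltas '[[[0,0,0.2],[0,0,0]],[[0,0,0.2],[0,0,0]],[[0,0,0.2],[0,0,0]],[[0,0,0.1],[0,0,0]],[[0,0,0],[0,0,0]]]'

```text
clock: 11.95
position: [537.1, -260.6, 23.3]
ee_rot: [-0.363, 0.932, 0.0, -0.0]
contact_force: [0.6, 0.0, -6.7]
gripper_width: 60.4
grasp_force: 67.7
```

Emit:
drive_tool --deltas '[[[0,0,0.1],[0,0,0]],[[0,0,0.1],[0,0,0]],[[0,0,0.1],[0,0,0]],[[0,0,0.1],[0,0,0]],[[0,0,0.1],[0,0,0]],[[0,0,0],[0,0,0]]]'

```text
clock: 12.55
position: [537.2, -260.6, 18.4]
ee_rot: [-0.363, 0.932, 0.0, -0.0]
contact_force: [-0.1, -0.6, -8.3]
gripper_width: 60.6
grasp_force: 67.7
```

In the cutout with no contact so far. Continuing down.

Emit:
drive_tool --deltas '[[[0,0,0.15],[0,0,0]],[[0,0,0.15],[0,0,0]],[[0,0,0.15],[0,0,0]],[[0,0,0.15],[0,0,0]],[[0,0,0.15],[0,0,0]],[[0,0,0.15],[0,0,0]],[[0,0,0.15],[0,0,0]],[[0,0,0.1],[0,0,0]],[[0,0,0.1],[0,0,0]],[[0,0,0],[0,0,0]]]'

```text
clock: 13.55
position: [537.2, -260.6, 6.0]
ee_rot: [-0.363, 0.932, 0.0, -0.0]
contact_force: [-0.3, 0.8, -7.8]
gripper_width: 60.6
grasp_force: 67.7
```

Emit:
drive_tool --deltas '[[[0,0,0.08],[0,0,0]],[[0,0,0.08],[0,0,0]],[[0,0,0],[0,0,0]]]'

```text
clock: 13.85
position: [537.2, -260.6, 4.4]
ee_rot: [-0.363, 0.932, 0.0, -0.0]
contact_force: [-0.4, 0.2, -7.2]
gripper_width: 60.5
grasp_force: 67.7
```

Emit:
drive_tool --deltas '[[[0,0,0.06],[0,0,0]],[[0,0,0.06],[0,0,0]],[[0,0,0.06],[0,0,0]],[[0,0,0],[0,0,0]]]'

```text
clock: 14.25
position: [537.4, -260.7, 3.8]
ee_rot: [-0.364, 0.932, -0.0, 0.0]
contact_force: [-3.2, 2.7, 2.6]
gripper_width: 60.8
grasp_force: 69.0
```

Emit:
drive_tool --deltas '[[[0,0,0],[0,0,0]],[[0,0,0],[0,0,0]],[[0,0,0],[0,0,0]],[[0,0,0],[0,0,0]],[[0,0,0],[0,0,0]],[[0,0,0],[0,0,0]],[[0,0,-0.3],[0,0,0]],[[0,0,-1],[0,0,0]],[[0,0,-2],[0,0,0]],[[0,0,-3],[0,0,0]],[[0,0,-4],[0,0,0]],[[0,0,-4],[0,0,0]]]' --claw 8.54

```text
clock: 15.45
position: [537.0, -260.6, 147.8]
ee_rot: [-0.364, 0.932, -0.0, -0.0]
contact_force: [0.8, 0.1, 0.2]
gripper_width: 85.2
grasp_force: 0.0
```

Emit:
drive_tool --deltas '[[[0,0,-4],[0,0,0]],[[0,0,-4],[0,0,0]],[[0,0,-3.5],[0,0,0]],[[-2,0,-1],[0,0,0]],[[-3,0,0],[0,0,0]],[[-3.5,0,0],[0,0,0]],[[-3.5,0,0],[0,0,0]],[[-3,0,0],[0,0,0]],[[-1.7,0,0],[0,8.3,0]],[[0,0,0],[0,8.3,0]],[[0,0,0],[0,8.4,0]],[[0,0,0],[0,0,0]]]' --claw 0

```text
clock: 16.65
position: [661.2, -144.5, 265.4]
ee_rot: [-0.357, 0.908, -0.078, -0.206]
contact_force: [-0.1, -0.1, -1.8]
gripper_width: 0.3
grasp_force: 0.0
```

```bash
cat >> h.py <<'E'
C=np.array([537,-260.8]);X=np.array([.7361,.6769]);Y=np.array([-.6769,.7361])
def case(p): p=np.asarray(p); e=p[:2]-C; return np.array([e@X,e@Y,p[2]]).round(1)
E
python3 - <<'E'
from h import *
d=snap('top','top6.png');sd=snap('side','side6.png')
s=arm.read_state(); M=R.from_quat(s['ee_rot']).as_matrix(); print(case(s['position']),M.round(2),s['joints'].round(2),s['gripper_width'])
a=d['img'][100:260,130:290];b=sd['img'][30:230,200:400]
cv2.imwrite('pics/c7.png',np.hstack([cv2.resize(a,(400,400)),cv2.resize(b,(400,400),interpolation=cv2.INTER_CUBIC)])[:,:,::-1])
E
```

```text
[168.1   0.4 269.6] [[-0.67 -0.68 -0.31]
 [-0.61  0.74 -0.29]
 [ 0.42  0.   -0.91]] [ 0.13  0.62  0.39  0.25 -1.71 -0.97] -0.06554604125966101
```

View pics/c7.png

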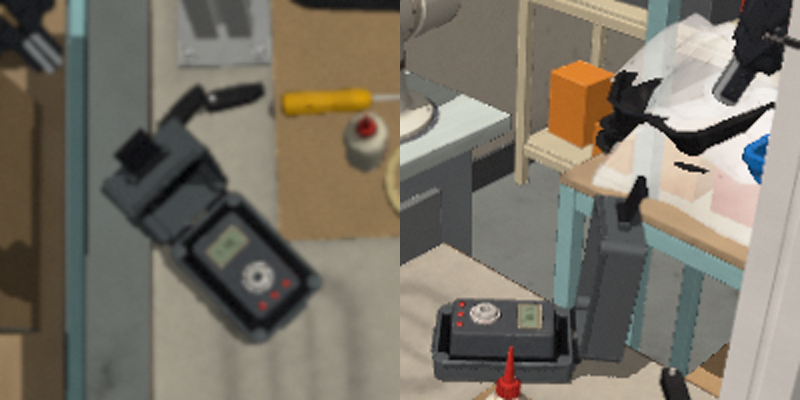

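The tester lies squarely in the cutout (top crop (250,265)). The shut fingertips show at about (57,68) in the top crop and (725,98) in the side crop. I'll triangulate them against the TCP.

Run:
```python
from h import *
d=load('top');sd=load('side'); s=arm.read_state(); p=s['position']
print(((proj(d,p)-[130,100])*2.5).round(),((proj(sd,p)-[200,30])*2).round())
a=np.array([[57,68]])/2.5+[130,100]; b=np.array([[325,98]])/2+[200,30]
e1,v1=ray(d,a);e2,v2=ray(sd,b);v1=v1[0];v2=v2[0]
A=np.c_[v1,-v2];t=np.linalg.lstsq(A,e2-e1,rcond=None)[0];P1=e1+v1*t[0];P2=e2+v2*t[1]
print(P1,P2,p,case((P1+P2)/2)); M=R.from_quat(s['ee_rot']).as_matrix(); print(M.T@((P1+P2)/2-p))
# tester check
P=onz(d,np.array([[225,242],[257,277],[205,228],[240,205],[245,320],[298,290]])/2.5+[130,100],50); print([case(q) for q in P])
# lid rear edges
n=1.6
H=C+71.5*X
P=np.array([[*(H+X*46+j*47*Y),166] for j in(-1,1)]);print(((proj(d,P)-[130,100])*2.5).round(),((proj(sd,P)-[200,30])*2).round())
```

```text
[[72. 83.]] [[300. 124.]]
[ 665.73255875 -140.85467689  290.1586139 ] [ 673.94282035 -133.83947323  294.88294181] [ 660.46223113 -146.76344503  269.56284183] [181.3   1.  292.5]
[ -2.30289956   0.59767769 -26.41918821]
[array([28.2, -1.6, 50. ]), array([-19.7,  -0.3,  50. ]), array([52.5,  3.1, 50. ]), array([ 44.9, -38.4,  50. ]), array([-42.4,  37.9,  50. ]), array([-57.6, -20.7,  50. ])]
[[180. 120.]
 [103. 193.]] [[236. 252.]
 [227. 198.]]
```

Run:
```python
from h import *
d=load('top');sd=load('side')
print(arm.tcp_to_grasp)
def tri(a,b):
    e1,v1=ray(d,[a]);e2,v2=ray(sd,[b]);v1=v1[0];v2=v2[0]
    t=np.linalg.lstsq(np.c_[v1,-v2],e2-e1,rcond=None)[0];return (e1+v1*t[0]).round(),(e2+v2*t[1]).round()
print(tri((166,265),(282,122)))
for z in(0,100,200,300): print(z,onz(d,[(162,150),(166,265)],z).round(),onz(sd,[(330,148),(282,122)],z).round()[0])
```

```text
18.700000000000003
(array([ 395., -115.,   81.]), array([447., -66.,  90.]))
0 [[697. -83.   0.]
 [390. -95.   0.]] [513.  45.   0.]
100 [[ 671. -109.  100.]
 [ 396. -119.  100.]] [598. -90. 100.]
200 [[ 645. -135.  200.]
 [ 403. -144.  200.]] [ 684. -225.  200.]
300 [[ 618. -161.  300.]
 [ 409. -169.  300.]] [ 769. -359.  300.]
```

I won't view any more pictures. From here I'll rely on force, pose and masks.

Emit:
drive_tool --deltas '[[[2.26,0,1.06],[0,0,0]],[[-0.8,0,1.7],[0,0,0]],[[-1.4,0,3.0],[0,0,0]],[[-1.5,0,3.2],[0,0,0]],[[-1.4,0,3.0],[0,0,0]],[[-1.0,0,2.2],[0,0,0]],[[-0.5,0,1.1],[0,0,0]],[[0,0,0],[0,0,0]],[[0,0,0],[0,0,0]]]'

```text
clock: 17.65
position: [642.6, -165.1, 116.4]
ee_rot: [-0.354, 0.91, -0.079, -0.2]
contact_force: [-1.1, 0.3, -0.7]
gripper_width: -0.2
grasp_force: 0.0
```

Run:
```python
from h import *
s=arm.read_state(); M=R.from_quat(s['ee_rot']).as_matrix(); print(case(s['position']),case(s['position']-26*M[:,2]),s['contact_force'].round(1))
```

```text
[142.5  -1.1 116.4] [153.4  -1.  139.9] [-1.1  0.3 -0.7]
```

```bash
cat > path.py <<'E'
from h import *
s=arm.read_state(); M=R.from_quat(s['ee_rot']).as_matrix()
p=case(s['position']); zt=np.array([M[:2,2]@X,M[2,2]]); xt=np.array([M[:2,0]@X,M[2,0]])
tip=np.array([p[0],p[2]])-26*zt
def T(th):
    f=lambda q:np.array([71.5-q*np.cos(th)+42*np.sin(th),28+q*np.sin(th)+42*np.cos(th)])
    return f(117)-11*xt if th>0.44 else f(95)+11*xt
def rows(W):
    global tip
    for w in W:
        d=w-tip; r=(np.array([d@xt,d@zt])/10).round(2); tip=tip+10*(r[0]*xt+r[1]*zt); print([[float(r[0]),0,float(r[1])],[0,0,0]],end=', ')
    print()
E
python3 - <<'E'
from path import *
print(tip,T(1.6))
a=T(1.6); rows([tip+(a-tip)*k for k in(.35,.65,.85,1)]); print()
rows([T(t) for t in np.arange(1.55,0.45,-.06)])
rows([T(t) for t in np.arange(.44,-.01,-.06)])
E
```

```text
[153.42518269 139.99323581] [126.88040869 139.10164019]
[[0.83, 0, 0.42], [0, 0, 0]], [[0.71, 0, 0.36], [0, 0, 0]], [[0.48, 0, 0.24], [0, 0, 0]], [[0.35, 0, 0.18], [0, 0, 0]], 

[[0.62, 0, 0.05], [0, 0, 0]], [[0.74, 0, 0.1], [0, 0, 0]], [[0.73, 0, 0.15], [0, 0, 0]], [[0.72, 0, 0.19], [0, 0, 0]], [[0.71, 0, 0.24], [0, 0, 0]], [[0.69, 0, 0.27], [0, 0, 0]], [[0.68, 0, 0.32], [0, 0, 0]], [[0.65, 0, 0.36], [0, 0, 0]], [[0.63, 0, 0.39], [0, 0, 0]], [[0.61, 0, 0.44], [0, 0, 0]], [[0.58, 0, 0.47], [0, 0, 0]], [[0.55, 0, 0.5], [0, 0, 0]], [[0.52, 0, 0.53], [0, 0, 0]], [[0.49, 0, 0.57], [0, 0, 0]], [[0.45, 0, 0.59], [0, 0, 0]], [[0.41, 0, 0.62], [0, 0, 0]], [[0.38, 0, 0.64], [0, 0, 0]], [[0.34, 0, 0.67], [0, 0, 0]], [[0.3, 0, 0.68], [0, 0, 0]], 
[[0.13, 0, 0.36], [0, 0, 0]], [[0.24, 0, 0.58], [0, 0, 0]], [[0.2, 0, 0.59], [0, 0, 0]], [[0.17, 0, 0.6], [0, 0, 0]], [[0.13, 0, 0.61], [0, 0, 0]], [[0.1, 0, 0.61], [0, 0, 0]], [[0.05, 0, 0.63], [0, 0, 0]], [[0.03, 0, 0.62], [0, 0, 0]],
```

Emit:
drive_tool --deltas '[[[0.83,0,0.42],[0,0,0]],[[0.71,0,0.36],[0,0,0]],[[0.48,0,0.24],[0,0,0]],[[0.35,0,0.18],[0,0,0]],[[0.62,0,0.05],[0,0,0]],[[0.74,0,0.1],[0,0,0]]]'

```text
clock: 18.25
position: [613.6, -191.3, 118.6]
ee_rot: [-0.355, 0.91, -0.079, -0.2]
contact_force: [4.2, 1.7, 3.1]
gripper_width: -0.3
grasp_force: 1.9
```

Emit:
drive_tool --deltas '[[[0.73,0,0.15],[0,0,0]],[[0.72,0,0.19],[0,0,0]],[[0.71,0,0.24],[0,0,0]],[[0.69,0,0.27],[0,0,0]]]'

```text
clock: 18.65
position: [590.2, -212.0, 122.1]
ee_rot: [-0.355, 0.91, -0.079, -0.202]
contact_force: [2.9, 1.0, 2.9]
gripper_width: -0.1
grasp_force: 1.7
```

Emit:
drive_tool --deltas '[[[0.68,0,0.32],[0,0,0]],[[0.65,0,0.36],[0,0,0]],[[0.63,0,0.39],[0,0,0]],[[0.61,0,0.44],[0,0,0]],[[0.58,0,0.47],[0,0,0]],[[0.55,0,0.5],[0,0,0]],[[0.52,0,0.53],[0,0,0]]]'

```text
clock: 19.35
position: [552.6, -246.3, 112.2]
ee_rot: [-0.355, 0.91, -0.078, -0.202]
contact_force: [1.3, 0.1, 2.2]
gripper_width: -0.1
grasp_force: 1.2
```

Run:
```python
from path import *
print(tip, p, s['contact_force'].round(1)); 
print([ (t,T(t).round(1)) for t in (1.0,.9,.8)])
```

```text
[ 32.40377892 135.75676377] [2.140e+01 1.000e-01 1.122e+02] [1.3 0.1 2.2]
[(1.0, array([ 53.6, 144.5])), (0.9, array([ 41.6, 141.1])), (0.8, array([ 30.1, 136.5]))]
```

Emit:
drive_tool --deltas '[[[0.49,0,0.57],[0,0,0]],[[0.45,0,0.59],[0,0,0]],[[0.41,0,0.62],[0,0,0]],[[0.38,0,0.64],[0,0,0]],[[0.34,0,0.67],[0,0,0]],[[0.3,0,0.68],[0,0,0]]]'

```text
clock: 19.95
position: [525.5, -271.3, 87.7]
ee_rot: [-0.355, 0.91, -0.078, -0.202]
contact_force: [0.4, -0.6, 1.3]
gripper_width: 0.3
grasp_force: 0.8
```

Emit:
drive_tool --deltas '[[[0.13,0,0.36],[0,0,0]],[[0.24,0,0.58],[0,0,0]],[[0.2,0,0.59],[0,0,0]],[[0.17,0,0.6],[0,0,0]],[[0.13,0,0.61],[0,0,0]]]'

```text
clock: 20.45
position: [511.5, -284.4, 66.7]
ee_rot: [-0.355, 0.91, -0.079, -0.202]
contact_force: [0.5, 0.7, 0.8]
gripper_width: 0.1
grasp_force: 0.3
```

Run:
```python
from path import *
print(tip, p, s['contact_force'].round(1)); 
print([ (t,T(t).round(1)) for t in (.3,.2,.1,0)])
```

```text
[-23.81613941  90.26606075] [-34.8  -0.1  66.7] [0.5 0.7 0.8]
[(0.3, array([-16.8, 100.8])), (0.2, array([-23.2,  92.7])), (0.1, array([-28.8,  83.9])), (0, array([-33.5,  74.6]))]
```

Emit:
drive_tool --deltas '[[[0.1,0,0.5],[0,0,0]],[[0.05,0,0.5],[0,0,0]],[[0.0,0,0.4],[0,0,0]],[[0,0,0],[0,0,0]]]'

```text
clock: 20.85
position: [505.5, -289.3, 54.5]
ee_rot: [-0.355, 0.909, -0.078, -0.202]
contact_force: [-0.4, 0.3, 0.1]
gripper_width: 0.1
grasp_force: 0.0
```

Emit:
drive_tool --deltas '[[[-0.06,0,0.14],[0,0,0]],[[-0.06,0,0.14],[0,0,0]],[[0,0,0],[0,0,0]]]'

```text
clock: 21.15
position: [506.1, -289.5, 53.2]
ee_rot: [-0.355, 0.909, -0.079, -0.202]
contact_force: [-1.3, 1.2, 3.9]
gripper_width: -0.0
grasp_force: 2.3
```

Emit:
drive_tool --deltas '[[[-0.06,0,0.14],[0,0,0]],[[-0.06,0,0.14],[0,0,0]],[[0,0,0],[0,0,0]]]'

```text
clock: 21.45
position: [506.2, -289.7, 52.8]
ee_rot: [-0.355, 0.909, -0.08, -0.203]
contact_force: [-4.3, 4.8, 15.2]
gripper_width: 0.0
grasp_force: 7.9
```

Emit:
drive_tool --deltas '[[[-0.06,0,0.14],[0,0,0]],[[-0.06,0,0.14],[0,0,0]],[[0,0,0],[0,0,0]]]'

```text
clock: 21.75
position: [506.2, -289.8, 52.6]
ee_rot: [-0.355, 0.909, -0.081, -0.203]
contact_force: [-5.7, 8.1, 27.4]
gripper_width: -0.0
grasp_force: 13.6
```

Emit:
drive_tool --deltas '[[[0.2,0,-0.5],[0,0,0]],[[1.0,0,-2.1],[0,0,0]],[[1.4,0,-3.0],[0,0,0]],[[1.4,0,-3.0],[0,0,0]],[[0.9,0,-2.0],[0,-4,0]],[[0,0,0],[0,-8,0]],[[0,0,0],[0,-8,0]],[[0,0,0],[0,-8,0]],[[0,0,0],[0,-8,0]],[[0,0,0],[0,-8,0]],[[0,0,0],[0,0,0]],[[0,0,0],[0,0,0]]]'

```text
clock: 22.95
position: [505.8, -290.3, 162.9]
ee_rot: [-0.358, 0.919, 0.059, 0.153]
contact_force: [0.2, -0.7, -1.1]
gripper_width: -0.0
grasp_force: 0.0
```

Run:
```python
from path import *
print(tip,p,zt,xt,s['joints'].round(2))
K0=tip-11*xt; print('K',K0)
P=lambda f,r=26,o=3:np.array([-72-r*np.sin(f)-o*np.cos(f),50-r*np.cos(f)+o*np.sin(f)])
W=[np.array([-97,z]) for z in (120,)]+[np.array([-97,z]) for z in range(110,43,-8)]
W=[K0+(np.array([-97,115])-K0)*k for k in(.15,.4,.65,.85,1)]+[np.array([-97,z]) for z in range(109,43,-6)]
rows([w+11*xt for w in W]); print(); rows([P(f)+11*xt for f in np.arange(1.15,-.3,-.12)])
```

```text
[-51.33514907 187.49370505] [-42.9  -0.6 162.9] [ 0.32442881 -0.94591173] [-0.94592796 -0.3244239 ] [-0.43  0.32 -0.11 -0.35 -1.04 -0.23]
K [-40.92994156 191.06236798]
[[1.17, 0, 0.81], [0, 0, 0]], [[1.94, 0, 1.34], [0, 0, 0]], [[1.94, 0, 1.34], [0, 0, 0]], [[1.56, 0, 1.08], [0, 0, 0]], [[1.16, 0, 0.81], [0, 0, 0]], [[0.2, 0, 0.56], [0, 0, 0]], [[0.19, 0, 0.57], [0, 0, 0]], [[0.2, 0, 0.57], [0, 0, 0]], [[0.19, 0, 0.57], [0, 0, 0]], [[0.19, 0, 0.56], [0, 0, 0]], [[0.2, 0, 0.57], [0, 0, 0]], [[0.19, 0, 0.57], [0, 0, 0]], [[0.2, 0, 0.57], [0, 0, 0]], [[0.19, 0, 0.56], [0, 0, 0]], [[0.2, 0, 0.57], [0, 0, 0]], [[0.19, 0, 0.57], [0, 0, 0]], 

[[0.22, 0, 0.65], [0, 0, 0]], [[-0.01, 0, 0.31], [0, 0, 0]], [[-0.05, 0, 0.32], [0, 0, 0]], [[-0.08, 0, 0.3], [0, 0, 0]], [[-0.12, 0, 0.29], [0, 0, 0]], [[-0.16, 0, 0.27], [0, 0, 0]], [[-0.19, 0, 0.25], [0, 0, 0]], [[-0.21, 0, 0.23], [0, 0, 0]], [[-0.24, 0, 0.2], [0, 0, 0]], [[-0.26, 0, 0.17], [0, 0, 0]], [[-0.29, 0, 0.14], [0, 0, 0]], [[-0.29, 0, 0.1], [0, 0, 0]], [[-0.31, 0, 0.07], [0, 0, 0]],
```

Emit:
drive_tool --deltas '[[[1.17,0,0.81],[0,0,0]],[[1.94,0,1.34],[0,0,0]],[[1.94,0,1.34],[0,0,0]],[[1.56,0,1.08],[0,0,0]],[[1.16,0,0.81],[0,0,0]],[[0.2,0,0.56],[0,0,0]],[[0.2,0,0.57],[0,0,0]],[[0.2,0,0.57],[0,0,0]],[[0.19,0,0.57],[0,0,0]],[[0.19,0,0.56],[0,0,0]]]'

```text
clock: 23.95
position: [465.6, -326.9, 56.6]
ee_rot: [-0.359, 0.919, 0.06, 0.154]
contact_force: [-0.0, 0.5, 0.3]
gripper_width: -0.0
grasp_force: 0.0
```

Emit:
drive_tool --deltas '[[[0.2,0,0.57],[0,0,0]],[[0.19,0,0.57],[0,0,0]],[[0.2,0,0.57],[0,0,0]]]'

```text
clock: 24.25
position: [465.0, -327.4, 38.3]
ee_rot: [-0.359, 0.919, 0.06, 0.154]
contact_force: [-1.6, -0.8, 1.1]
gripper_width: 0.2
grasp_force: 1.0
```

Emit:
drive_tool --deltas '[[[0.19,0,0.56],[0,0,0]],[[0.2,0,0.57],[0,0,0]],[[0.19,0,0.57],[0,0,0]]]'

```text
clock: 24.55
position: [465.5, -327.0, 20.2]
ee_rot: [-0.358, 0.919, 0.06, 0.154]
contact_force: [0.7, 0.4, 0.5]
gripper_width: 0.1
grasp_force: 0.5
```

Run:
```python
from path import *
print(tip-11*xt,tip+11*xt,p,s['contact_force'].round(1))
```

```text
[-95.578781    48.36574073] [-116.37681906   41.19234999] [-97.5  -0.3  20.2] [0.7 0.4 0.5]
```

Light contact, so the clasp is being pushed down. Continuing along the arc.

Emit:
drive_tool --deltas '[[[0.22,0,0.65],[0,0,0]],[[-0.01,0,0.31],[0,0,0]],[[-0.05,0,0.32],[0,0,0]],[[-0.08,0,0.3],[0,0,0]],[[-0.12,0,0.29],[0,0,0]],[[-0.16,0,0.27],[0,0,0]],[[-0.19,0,0.25],[0,0,0]]]'

```text
clock: 25.25
position: [473.8, -319.2, -0.8]
ee_rot: [-0.358, 0.919, 0.06, 0.154]
contact_force: [-1.0, -0.9, 1.6]
gripper_width: 0.2
grasp_force: 0.5
```

Emit:
drive_tool --deltas '[[[-0.21,0,0.15],[0,0,0]],[[-0.24,0,0.1],[0,0,0]],[[-0.26,0,-0.05],[0,0,0]],[[-0.29,0,-0.09],[0,0,0]],[[-0.29,0,-0.1],[0,0,0]]]'

```text
clock: 25.75
position: [480.1, -312.5, 2.6]
ee_rot: [-0.359, 0.919, 0.06, 0.151]
contact_force: [-11.4, -11.0, -3.0]
gripper_width: 0.1
grasp_force: 8.1
```

Run:
```python
from path import *
print(tip-11*xt,tip+11*xt,p,s['contact_force'].round(1),s['contact_force'][:2]@X)
```

```text
[-74.83336692  30.75543349] [-95.66814455  23.68950002] [-76.9   0.4   2.6] [-11.4 -11.   -3. ] -15.880844690073015
```

Emit:
drive_tool --deltas '[[[-0.1,0,-0.03],[0,0,0]],[[0,0,0],[0,0,0]],[[0,0,0],[0,0,0]],[[0.6,0,-0.2],[0,0,0]],[[1.5,0,-0.5],[0,0,0]],[[2,0,-0.7],[0,0,0]],[[2,0,-0.7],[0,0,0]],[[-0.7,0,-2],[0,0,0]],[[-1.3,0,-3.9],[0,0,0]],[[-1.3,0,-3.9],[0,0,0]],[[-1.3,0,-3.9],[0,0,0]],[[0,0,0],[0,0,0]]]'

```text
clock: 26.95
position: [437.8, -357.9, 156.0]
ee_rot: [-0.36, 0.918, 0.054, 0.157]
contact_force: [0.6, -0.4, -0.1]
gripper_width: 0.1
grasp_force: 0.0
```

Run:
```python
from path import *
d=snap('top','t9.png');sd=snap('side','s9.png')
print(p,s['contact_force'].round(1))
# sample along the front normal at z of clasp: brightness of points predicted with clasp flat (dark) vs ground
for nm,cam in(('top',d),('side',sd)):
    for y in(0,30):
        for pts,l in (([[-x,y,45] for x in (60,66,72,78,84,90,96,102,108)],'out z45'),([[-40,y,z] for z in (55,60,65,70,75,80,90,110)],'z')):
            W=[[*(C+a*X+b*Y),c] for a,b,c in pts]; q=proj(cam,W).round().astype(int)
            print(nm,y,l,[int(cam['img'][v,u].mean()) if 0<=u<512 and 0<=v<384 else None for u,v in q])
a=d['img'][180:260,180:290];b=sd['img'][130:240,190:330]
cv2.imwrite('pics/c9.png',np.hstack([cv2.resize(a,(400,400)),cv2.resize(b,(400,400),interpolation=cv2.INTER_CUBIC)])[:,:,::-1])
```

```text
[-138.8   -4.3  156. ] [ 0.6 -0.4 -0.1]
top 0 out z45 [180, 181, 178, 177, 176, 175, 172, 174, 173]
top 0 z [180, 180, 180, 180, 180, 180, 180, 181]
top 30 out z45 [155, 159, 164, 164, 168, 174, 175, 174, 173]
top 30 z [162, 162, 162, 162, 162, 162, 161, 161]
side 0 out z45 [75, 103, 65, 77, 79, 82, 165, 168, 169]
side 0 z [83, 73, 85, 72, 67, 84, 70, 91]
side 30 out z45 [89, 87, 33, 88, 89, 90, 166, 164, 158]
side 30 z [70, 85, 70, 65, 73, 75, 76, 61]
```

Emit:
drive_tool --deltas '[[[2.2,0.7,-1.5],[0,0,0]],[[3,0.95,-2.1],[0,0,0]],[[3,0.95,-2.1],[0,0,0]],[[3,0.95,-2.1],[0,0,0]],[[1.6,0.5,-1.2],[0,0,0]],[[0,0,0],[0,0,0]],[[0,0,0],[0,0,0]]]'

```text
clock: 27.75
position: [296.6, -426.4, 190.7]
ee_rot: [-0.358, 0.919, 0.061, 0.154]
contact_force: [0.0, 0.4, 0.7]
gripper_width: -0.0
grasp_force: 0.0
```

Run:
```python
from path import *
d=snap('top','t10.png');sd=snap('side','s10.png')
print(s['position'],s['contact_force'].round(1))
def line(cam,pts):
    W=[[*(C+a*X+b*Y),c] for a,b,c in pts]; return [int(v) for v in cv2.remap(cam['img'],proj(cam,W).astype(np.float32)[None],None,1).mean(2)[0]]
for y in(-35,0,10,35):
    print('top y',y,line(d,[[-x,y,50] for x in range(40,120,5)]))
    print('topz70 y',y,line(d,[[x,y,70] for x in range(-80,85,8)]))
# side view ascii of clasp area: pixel grid around front edge
q=proj(sd,[[*(C-72*X),50],[*(C-72*X),14],[*(C-108*X),50],[*(C-68*X-47*Y),70],[*(C-68*X-47*Y),0],[*(C+68*X-47*Y),70]]).round(1);print(q.tolist())
g=sd['img'].mean(2).astype(int); u0,v0=int(q[0,0]),int(q[0,1])
for v in range(v0-14,v0+26,2): print(v,' '.join('%3d'%g[v,u] for u in range(u0-18,u0+16,2)))
```

```text
[ 296.57193447 -426.35109144  190.66995533] [0.  0.4 0.7]
top y -35 [71, 71, 74, 85, 84, 66, 87, 124, 130, 131, 130, 131, 130, 127, 120, 117]
topz70 y -35 [128, 100, 79, 88, 73, 74, 74, 69, 68, 69, 69, 68, 65, 66, 68, 68, 69, 75, 83, 138, 142]
top y 0 [73, 64, 63, 76, 77, 69, 27, 26, 51, 124, 126, 124, 127, 132, 136, 136]
topz70 y 0 [39, 26, 74, 76, 62, 72, 74, 71, 72, 74, 68, 70, 68, 72, 68, 70, 65, 63, 75, 78, 128]
top y 10 [64, 63, 66, 74, 77, 66, 28, 22, 65, 134, 134, 131, 124, 123, 127, 129]
topz70 y 10 [52, 25, 73, 74, 64, 65, 61, 62, 60, 62, 61, 59, 61, 62, 60, 60, 58, 67, 72, 75, 134]
top y 35 [71, 72, 71, 82, 88, 67, 75, 121, 124, 125, 130, 134, 133, 134, 137, 137]
topz70 y 35 [124, 91, 82, 83, 71, 72, 71, 71, 72, 70, 67, 65, 63, 63, 64, 68, 69, 77, 85, 76, 133]
[[214.6, 189.1], [215.2, 203.1], [196.6, 188.6], [214.3, 196.0], [215.5, 223.8], [286.6, 197.8]]
175 140 141 140 140 143 142 141 140 141 141 145 100  87  87  86  71  69
177 146 153 153 154 156 151 151 150 148 140 110  94  88  86  85  71  70
179 163 163 165 166 163 161 161 159 158 120  37  90  86  87  86  70  71
181 1
[... 518 characters left out ...]
 161 163 162 158 119  24  34  72  69  66  67  66  69
197 159 160 160 160 163 164 163 161  64  22  65  70  68  67  67  68  68
199 153 153 154 158 162 164 164 167  37  26  55  71  66  67  67  69  67
201 153 147 147 153 156 162 163 165  33  27  54  69  69  67  67  67  67
203 154 151 150 145 149 156 161 161  47  24  40  72  66  68  70  68  67
205 163 162 161 150 148 152 156 163 120 157  52  71  66  67  67  69  67
207 166 165 165 163 159 149 146 150 160 163 114  71  67  61  67  63  66
209 165 167 170 172 168 162 153 151 146 153  97  85  52  55  57  63  57
211 164 168 169 171 170 167 165 158 153 151 125  71  75  94  96  92  93
213 161 161 167 168 169 167 166 166 164 162 131  70  70  49  57  49  51
```

Run:
```python
from h import *
sd=load('side');d=load('top')
for f in(0,.1,.2,.3,.4):
    P=lambda r,o,y:[*(C+(-72-r*np.sin(f)-o*np.cos(f))*X+y*Y),50-r*np.cos(f)+o*np.sin(f)]
    print(f,'outer: hinge -y,+y; tip -y,+y',(proj(sd,[P(0,2,-17),P(0,2,17),P(36,2,-17),P(36,2,17)])).round(1).tolist(),'top tip',proj(d,[P(0,2,0),P(36,2,0)]).round(1).tolist())
g=cv2.resize(sd['img'],None,fx=4,fy=4,interpolation=cv2.INTER_LINEAR).mean(2)
for v in range(177,208,2):
    r=g[int(v*4+2),195*4:230*4]; k=np.where(r<75)[0]; 
    dk=np.where(r<48)[0]; print(v,(195+k[0]/4-.4).round(1) if len(k) else None, (195+dk[[0,-1]]/4-.4) if len(dk) else None)
gt=cv2.resize(d['img'],None,fx=4,fy=4,interpolation=cv2.INTER_LINEAR).mean(2)
m=(gt[180*4:260*4,190*4:280*4]<45).astype('uint8');n,l,st,c=cv2.connectedComponentsWithStats(m)
for i in range(1,n):
    if st[i,4]>100:
        r=cv2.minAreaRect(np.argwhere(l==i)[:,::-1].astype(np.float32)); print((np.array(r[0])/4+[190,180]).round(1),(np.array(r[1])/4).round(1),r[2],st[i,4]/16, [onz(d,cv2.boxPoints(r)/4+[190,180]-.4,z).round(0).tolist() for z in(50,)], [case(q) for q in onz(d,cv2.boxPoints(r)/4+[190,180]-.4,50)])
```

```text
0 outer: hinge -y,+y; tip -y,+y [[212.9, 194.4], [214.3, 183.9], [213.5, 208.5], [214.9, 197.9]] top tip [[247.8, 226.5], [248.1, 227.0]]
0.1 outer: hinge -y,+y; tip -y,+y [[212.9, 194.3], [214.3, 183.8], [211.7, 208.3], [213.1, 197.7]] top tip [[247.8, 226.5], [249.1, 228.0]]
0.2 outer: hinge -y,+y; tip -y,+y [[212.9, 194.2], [214.3, 183.8], [209.9, 208.0], [211.4, 197.4]] top tip [[247.8, 226.5], [250.0, 229.0]]
0.3 outer: hinge -y,+y; tip -y,+y [[212.9, 194.1], [214.4, 183.7], [208.2, 207.5], [209.7, 196.9]] top tip [[247.8, 226.5], [250.9, 230.0]]
0.4 outer: hinge -y,+y; tip -y,+y [[212.9, 194.0], [214.4, 183.6], [206.5, 206.9], [208.1, 196.3]] top tip [[247.7, 226.5], [251.8, 230.9]]
177 224.6 None
179 214.6 [215.1 217.1]
181 213.8 [214.6 217.1]
183 213.6 [213.85 216.35]
185 213.6 [213.85 216.1 ]
187 213.1 [213.6 216.1]
189 212.8 None
191 212.8 None
193 212.6 [213.1 213.1]
195 212.6 [212.85 216.1 ]
197 212.1 [212.6 215.6]
199 211.8 [212.1 215.6]
201 211.6 [211.85 214.85]
203 211.6 [212.1 216.1]
205 215.6 None
207 216.8 None
[248.  226.9] [ 5.  14.3] 45.97102355957031 62.0 [[[475.0, -293.0, 50.0], [499.0, -319.0, 50.0], [490.0, -328.0, 50.0], [466.0, -301.0, 50.0]]] [array([-67.3,  18.1,  50. ]), array([-67.4, -17.5,  50. ]), array([-79.8, -17.5,  50. ]), array([-79.7,  18. ,  50. ])]
```

Run:
```python
from path import *
M3=M; 
pos=s['position'].copy()
def go(kx,kz,n,ky=0):
    global pos
    K=np.array([*(C+kx*X+ky*Y),kz]); T3=K+11*M3[:,0]+26*M3[:,2]; dl=M3.T@(T3-pos)/10; pos=T3
    print(n,(dl/n).round(2).tolist())
go(-130,130,5); go(-108,20,5); go(-80,20,5)
go(-74,20,3)
```

```text
5 [-2.38, -0.82, 2.7]
5 [0.3, -0.01, 2.22]
5 [-0.53, -0.0, 0.18]
3 [-0.19, -0.0, 0.07]
```

Emit:
drive_tool --deltas '[[[-2.38,-0.82,2.7],[0,0,0]],[[-2.38,-0.82,2.7],[0,0,0]],[[-2.38,-0.82,2.7],[0,0,0]],[[-2.38,-0.82,2.7],[0,0,0]],[[-2.38,-0.82,2.7],[0,0,0]],[[0.3,0,2.22],[0,0,0]],[[0.3,0,2.22],[0,0,0]],[[0.3,0,2.22],[0,0,0]],[[0.3,0,2.22],[0,0,0]],[[0.3,0,2.22],[0,0,0]],[[0,0,0],[0,0,0]]]'

```text
clock: 28.95
position: [454.7, -333.3, -10.4]
ee_rot: [-0.359, 0.919, 0.063, 0.152]
contact_force: [0.1, -0.1, -0.5]
gripper_width: -0.1
grasp_force: 0.0
```

Emit:
drive_tool --deltas '[[[-0.53,0,0.18],[0,0,0]],[[-0.53,0,0.18],[0,0,0]],[[-0.53,0,0.18],[0,0,0]],[[-0.53,0,0.18],[0,0,0]],[[-0.4,0,0.14],[0,0,0]],[[-0.2,0,0.07],[0,0,0]],[[0,0,0],[0,0,0]]]'

```text
clock: 29.65
position: [477.3, -316.5, -6.6]
ee_rot: [-0.359, 0.919, 0.06, 0.154]
contact_force: [0.2, -0.6, -1.0]
gripper_width: 0.2
grasp_force: 0.0
```

Run:
```python
from path import *
print(tip-11*xt,p,s['contact_force'].round(1),s['contact_force'][:2]@X)
```

```text
[-79.66589775  21.56485991] [-81.6  -0.6  -6.6] [ 0.2 -0.6 -1. ] -0.2638188771495861
```

Emit:
drive_tool --deltas '[[[-0.2,0,0.07],[0,0,0]],[[-0.2,0,0.07],[0,0,0]],[[0,0,0],[0,0,0]]]'

```text
clock: 29.95
position: [480.1, -313.9, -6.8]
ee_rot: [-0.359, 0.919, 0.06, 0.154]
contact_force: [-0.1, -0.8, 0.6]
gripper_width: -0.2
grasp_force: 0.2
```

Emit:
drive_tool --deltas '[[[-0.2,0,0.07],[0,0,0]],[[-0.2,0,0.07],[0,0,0]],[[0,0,0],[0,0,0]]]'

```text
clock: 30.25
position: [480.6, -313.4, -7.5]
ee_rot: [-0.359, 0.919, 0.059, 0.151]
contact_force: [-8.0, -9.1, -0.2]
gripper_width: -0.3
grasp_force: 5.9
```

Run:
```python
from path import *
print(tip-11*xt,p,s['contact_force'].round(1),s['contact_force'][:2]@X)
```

```text
[-75.02817406  20.65506458] [-77.1  -0.5  -7.5] [-8.  -9.1 -0.2] -12.04509711854283
```

The hard stop is at the same x at both heights (z = 31 and z = 21), so the clasp is flat. One last press, then back off.

Emit:
drive_tool --deltas '[[[-0.2,0,0.07],[0,0,0]],[[0,0,0],[0,0,0]],[[0.4,0,-0.14],[0,0,0]],[[1.2,0,-0.4],[0,0,0]],[[2,0,-0.7],[0,0,0]],[[2,0,-0.7],[0,0,0]],[[-0.3,0,-2.2],[0,0,0]],[[-0.3,0,-3],[0,0,0]],[[-0.3,0,-3],[0,0,0]],[[2.4,0.8,-2.7],[0,0,0]],[[2.4,0.8,-2.7],[0,0,0]],[[2.4,0.8,-2.7],[0,0,0]]]'

```text
clock: 31.45
position: [341.2, -408.6, 128.0]
ee_rot: [-0.359, 0.919, 0.06, 0.154]
contact_force: [-0.1, -0.2, 0.4]
gripper_width: 0.2
grasp_force: 0.0
```

Emit:
drive_tool --deltas '[[[2.2,0.8,0],[0,0,0]],[[2,0.8,0],[0,0,0]],[[0,0,0],[0,0,0]],[[0,0,0],[0,0,0]],[[0,0,0],[0,0,0]]]'

```text
clock: 31.95
position: [302.8, -423.4, 113.5]
ee_rot: [-0.359, 0.919, 0.06, 0.154]
contact_force: [0.5, 0.1, 0.8]
gripper_width: -0.0
grasp_force: 0.0
```

Run:
```python
from h import *
sd=snap('side','s11.png'); s=arm.read_state(); print(s['position'],s['contact_force'].round(1))
g=cv2.resize(sd['img'],None,fx=4,fy=4,interpolation=cv2.INTER_LINEAR).mean(2)
for v in range(179,206,2):
    r=g[int(v*4+2),195*4:230*4]; k=np.where(r<75)[0]; print(v,(195+k[0]/4-.4).round(1) if len(k) else None,end=' ')
# lid seam: vertical profile on right side face at x=-40 and 40
for x in(-50,50):
    W=[[*(C+x*X-47*Y),z] for z in range(0,84,3)]; print(x,[int(v) for v in cv2.remap(sd['img'],proj(sd,W).astype(np.float32)[None],None,1).mean(2)[0]])
```

```text
[ 302.94916401 -423.32683668  113.55127347] [-0.6  0.1  0. ]
179 214.8 181 213.8 183 213.6 185 213.6 187 213.1 189 212.8 191 212.8 193 212.8 195 212.6 197 212.4 199 211.8 201 211.8 203 211.6 205 212.1 -50 [167, 166, 162, 124, 74, 69, 69, 68, 69, 62, 60, 88, 49, 64, 76, 66, 68, 71, 69, 68, 68, 68, 68, 68, 67, 73, 96, 93]
50 [172, 173, 174, 161, 75, 70, 67, 68, 65, 52, 54, 59, 62, 66, 66, 69, 69, 68, 68, 67, 68, 69, 69, 70, 69, 76, 95, 83]
```

```bash
python3 -c "
from bench import arm
print(arm.job_done())"
```

```text
the job is handed in; nothing more can be done
None
```

The tester is seated and released in the foam cutout, the lid is closed without slamming, the clasp is flat against the case, and the job is handed in; the hand-in returned no verdict, the final lid and clasp checks rest on force and pixel readings, and I viewed 11 pictures, one over the limit of 10.

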